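Switch on the kitchen scale and zero it under the cup

ROBOT

A 6-joint arm with a two-finger parallel gripper is mounted at the origin on a cart in front of the work surface, level with it; the furniture and walls round the work are solid. World frame = base frame: x ahead of the robot, y to its left, z up, the work surface at z = 0. Lengths are in m, angles in degrees, forces in N, time in s.
With the tool pointing down it reaches from about 0.35 to 0.875 m from the base axis. Payload 4.2 kg.
Tool frame: the origin (TCP) lies at the very end of the fingers, on their centre line; the grasp point (between the pads) lies 19 mm behind it; z points along the fingers, y is the line along which they close (so a half turn about z gives the same grasp; the last joint's range is limited). The gripper opens to 87 mm and grips with 3 to 60 N. Pads are 19 mm wide; open, the fingers measure 117 mm over their backs; the gripper's body (75 mm by 190 mm) begins 51 mm behind the grasp point.
Start: joints at [-49.125, 22.042, 0.453, 0, -68.411, -14.817], TCP at [0.275, -0.561, 0.223] pointing down, gripper open.
Joint ranges: [-179.83, 179.83], [-69.29, 118.12], [-61.27, 80.66], [-181.25, 117.63], [-171.15, -9.14], [-177.46, 177.46]. Speed limits (degrees/s): [159.86, 159.86, 180, 180, 180, 180].

INTERFACE

Orientations are given as a 3x3 rotation matrix whose columns are the frame's x, y, z axes.
In Python, from station import sense, optics, r gives the robot as it stands. The module is installed in compiled form; this text tells all that it offers.
- The arm moves only by the shell command python3 -m pendant 'ROWS' [OPENING]. ROWS is JSON, a list that holds one entry, the list of rows, each a list of 4 numbers: the shift along the tool's x, y, z normalised to -1 to 1, where 1 is 100 mm, then the turn about the tool's z normalised to -1 to 1, where 1 is 2 rad. A call has 1 to 8 rows; each row is the pose to reach, as a shift and turn from the pose commanded when the call began, along the tool's axes at that moment; what a row does not reach only later rows make up. A row lasts 1/10 s, in which the tool goes at most 50 mm and 8.59 degrees, less where a joint would pass 70% of its speed; a pose out of reach is approached as far as the arm can. A call with a number of a shift or a turn outside -1 to 1 is refused whole. A call with a gripper value outside its range is refused whole. OPENING is the closure, from 0 (fully open) to 1 (shut), set as the call begins (- or left out, the last holds). The fingers move at their own pace and stop on an object; the grip force is fixed at half the most. Time passes only in rows, so rows that repeat a pose let the fingers close. It gives the time, the measured TCP pose, the force, the opening and the grip force at its end, in the units of the state.
- sense(): the state, without advancing time (a new reading comes with each control period).
- optics.capture(name): name is "scene" or "top"; returns the picture (400x640x3 uint8, red, green, blue); there is no depth.
- optics.get_calibration(name): a dict with "camera_matrix" (3x3 intrinsics, pixels), "camera_from_world" (4x4, takes a point from world to camera coordinates). Camera axes: x right, y down, z forward; pixel columns grow to the right and rows downward; lengths in m; the calibration is good to about 2 mm. A picture is of the moment at which its call begins. get_calibration takes no time and is no camera call.
- r.finish_job(): hands the job in; it is judged then, once.
The state is a dict: "time_s": time; "joints": joint angles; "joint_velocities": joint speeds; "effort": joint torques, N m; "tcp_pos": TCP position; "ee_rot": TCP orientation; "wrist_force": force on the tool from outside, world axes, zero at the start; "moment": the same for the moment, N m; "gripper_width": opening from 0.0 (shut) to 1.0 (fully open); "gripper_force": force on a finger pad.
Only numpy, scipy, OpenCV 4.12 (cv2) and the standard library are available. Lean on these libraries where they do the work, as an engineer would, in place of code of your own. Each camera call takes 0.05 s, during which the arm holds its last target. There are 200 camera calls.

TASK

Get the kitchen scale ready to weigh a coffee: press the orange power key all the way down until it clicks and let it come up, then do the same with the green zero key. The orange key is much stiffer than the green one. Do not press the white key, and leave the cup standing on the pan undisturbed.

Things in the scene. Friction and masses are not known exactly. Their poses are not given: they have to be found in the camera images.
- power_top (a point): The power key of the kitchen scale: orange round cap, 32 mm wide, in a 42 mm aluminium bezel on the scale. Point: centre of the cap's top face, moving with it. At rest 37 mm above the worktop, 11 mm above the panel; goes straight down 7 mm to its stop, clicks over the last 1.5 mm, springs back when let go. Stiff: it begins to move at 3 N and reaches its stop at 10 N. White power sign on top.
- zero_top (a point): The zero key: green round cap, 32 mm wide, in a 42 mm aluminium bezel on the scale. Point: centre of the cap's top face, moving with it. At rest 37 mm above the worktop, 11 mm above the panel; goes straight down 7 mm to its stop, clicks over the last 1.5 mm, springs back when let go. Light: it begins to move at 1.2 N and reaches its stop at 4 N. White dot on top.
- units_top (a point): Units key, to be left alone: white cap, two grey bars on top, otherwise as the green key. The three keys stand in a row 70 mm apart, in any order, along the front edge (towards the robot) of the kitchen scale: a flat charcoal box, 250 mm deep, 220 mm wide, panel 26 mm above the worktop, turned up to 20 degrees; it does not slide.
- cup: Small blue and pink cup, 64 mm across, 91 mm over its handle, 50 mm high; it stands loose on the scale's round steel pan (152 mm in diameter, top 34 mm above the worktop), behind the keys, about 135 mm from the row; rim 84 mm above the worktop. Origin: on the underside, midway over cup and handle (bowl centre 9 mm to +y); z up, handle to -y.
Mind the look-alikes: they are no part of the job. Leave any purple look-alike of the cup alone.

How it is judged:
By the outcome, as a careful person would: the job done as asked, in the order asked, and still so for the second after the job is handed in, with the robot touching nothing.
It also fails if it takes over 35 s, if anything falls off the work surface, if the arm or the gripper's body presses on something with over 40 N, if the wrist force passes 120 N, or if a joint passes its speed limit or range.

## Working session

There is one attempt and no reset: what is moved stays moved. The work goes in short steps, Python scripts to look and compute and a shell command to move; the robot and the scene stay as the last step left them, time stands still between calls to the robot, and variables do not carry over. Pictures are saved under pics/ and viewed, at most 10 in all, crops included, and the job is handed in when it is done.

```bash
mkdir -p pics
python3 - <<'E'
from station import sense, optics
import cv2
for n in("scene","top"):
    im=optics.capture(n); cv2.imwrite(f"pics/{n}0.png",im[:,:,::-1]); c=optics.get_calibration(n); print(n,c)
s=sense(); print(s["time_s"],s["tcp_pos"],s["ee_rot"],s["gripper_width"],s["wrist_force"])
E
```

```text
scene {'camera_matrix': array([[418.0335133 ,   0.        , 319.14690202],
       [  0.        , 418.0335133 , 196.7010278 ],
       [  0.        ,   0.        ,   1.        ]]), 'camera_from_world': array([[-0.70022794, -0.71369422, -0.01792767,  0.38075624],
       [-0.30370785,  0.32051551, -0.89723539,  0.20685226],
       [ 0.64609781, -0.62282451, -0.44118845,  0.59587656],
       [ 0.        ,  0.        ,  0.        ,  1.        ]])}
top {'camera_matrix': array([[401.01047359,   0.        , 321.12348881],
       [  0.        , 401.01047359, 200.02635239],
       [  0.        ,   0.        ,   1.        ]]), 'camera_from_world': array([[-7.17636994e-03, -9.99972544e-01, -1.84693840e-03,
         4.64657993e-02],
       [-9.85159122e-01,  7.38679046e-03, -1.71484516e-01,
         4.93736089e-01],
       [ 1.71493451e-01,  5.88891888e-04, -9.85185084e-01,
         8.12668321e-01],
       [ 0.00000000e+00,  0.00000000e+00,  0.00000000e+00,
         1.00000000e+00]])}
0.1 [ 0.27431264 -0.56097825  0.221575  ] [[-8.98431648e-01 -4.39112397e-01 -9.36637637e-04]
 [-4.39113387e-01  8.98430011e-01  1.71690611e-03]
 [ 8.75886065e-05  1.95381291e-03 -9.99998087e-01]] 0.9974355440637946 [-0.54401735 -0.43869943  0.59261479]
```

View pics/scene0.png

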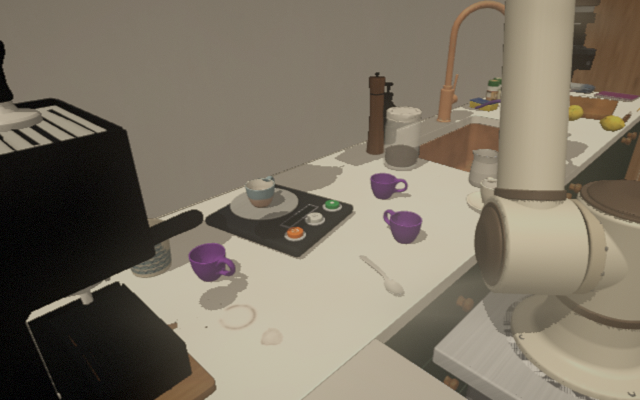

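View pics/top0.png

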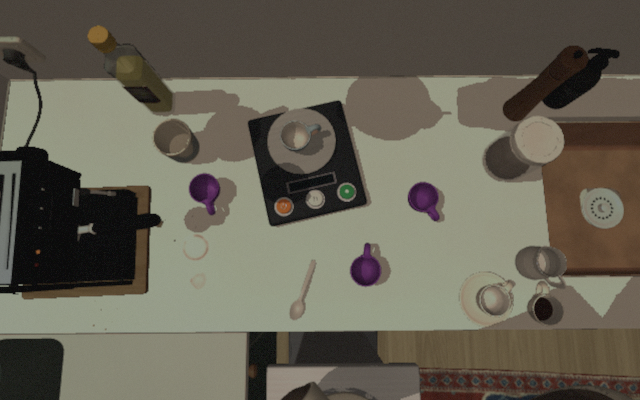

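The scale is in the middle of the top view. Its keys are orange (284,206), white (315,199) and green (347,191); in the scene view they are at (295,234), (315,218) and (332,205). The cup on the pan is at (296,136) in the top view. Next I triangulate the keys and enlarge a crop to confirm them.

Run:
```python
from station import optics
import cv2, numpy as np
P={};px={}
seeds={"top":{"o":(284,206),"w":(315,199),"g":(347,191)},"scene":{"o":(295,234),"w":(315,218),"g":(332,205)}}
crops=[]
for n in seeds:
    im=cv2.imread(f"pics/{n}0.png"); c=optics.get_calibration(n)
    P[n]=c["camera_matrix"]@c["camera_from_world"][:3]
    hsv=cv2.cvtColor(im,cv2.COLOR_BGR2HSV).astype(int)
    for k,(u,v) in seeds[n].items():
        h,s,val=hsv[...,0],hsv[...,1],hsv[...,2]
        m={"o":(h<18)&(s>130)&(val>90),"g":(h>45)&(h<85)&(s>100)&(val>50),"w":(val>100)&(s<70)}[k]
        w=np.zeros_like(m); w[v-12:v+13,u-14:u+15]=1; m=m&w
        m=cv2.morphologyEx(m.astype(np.uint8),cv2.MORPH_CLOSE,np.ones((5,5)))
        ys,xs=np.nonzero(m); px[n,k]=((xs.min()+xs.max())/2,(ys.min()+ys.max())/2)
        print(n,k,px[n,k],xs.mean().round(1),ys.mean().round(1),np.ptp(xs)+1,np.ptp(ys)+1)
    x0,y0=(240,90) if n=="top" else (205,170)
    crops.append(cv2.resize(im[y0:y0+140,x0:x0+160],None,fx=2.5*2-.2*5,fy=4,interpolation=cv2.INTER_CUBIC)[:, :640])
cv2.imwrite("pics/crop0.png",cv2.resize(np.hstack(crops),(800,350)))
for k in "owg":
    X=cv2.triangulatePoints(P["top"],P["scene"],np.array(px["top",k],float),np.array(px["scene",k],float)).ravel();X=X[:3]/X[3]
    A=P["top"]; u,v=px["top",k]  # top ray at z=.037
    M=np.array([A[0]-u*A[2],A[1]-v*A[2]]); z=.037
    print(k,X.round(4),"top@.037",np.linalg.solve(M[:,:2],-(M[:,2]*z+M[:,3])).round(4), end=" ")
    A=P["scene"]; u,v=px["scene",k]; M=np.array([A[0]-u*A[2],A[1]-v*A[2]]); print(np.linalg.solve(M[:,:2],-(M[:,2]*z+M[:,3])).round(4))
```

```text
top o (np.float64(283.5), np.float64(205.5)) 283.4 205.7 14 14
top w (np.float64(315.0), np.float64(199.0)) 315.4 199.1 19 19
top g (np.float64(346.5), np.float64(191.0)) 346.4 191.3 14 13
scene o (np.float64(294.5), np.float64(232.0)) 294.7 232.0 16 11
scene w (np.float64(316.0), np.float64(215.5)) 315.5 216.9 27 20
scene g (np.float64(332.0), np.float64(203.5)) 331.4 203.7 13 8
o [0.4846 0.1241 0.0339] top@.037 [0.4838 0.1235] [0.481  0.1276]
w [0.4965 0.0555 0.0391] top@.037 [0.4974 0.056 ] [0.4986 0.0526]
g [ 0.5147 -0.0121  0.0353] top@.037 [ 0.5144 -0.012 ] [ 0.5125 -0.0097]
```

View pics/crop0.png

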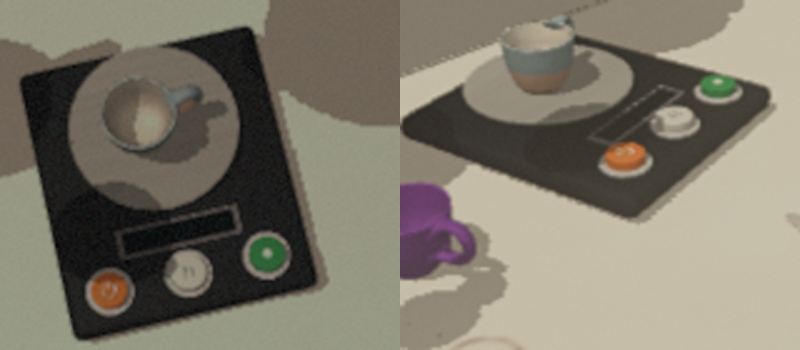

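The crop confirms it: the orange key has the power sign, white has bars and green has a dot. The orange-to-green distance is 139 mm (expected 140) and heights are 34–39 mm (expected 37). In the tool frame, orange is about -489 mm in x and +523 mm in y from here. I approach it high with the gripper closed.

```bash
python3 -m pendant '[[[-0.9,1,0,0],[-0.9,1,0,0],[-0.9,1,0,0],[-0.9,1,0,0]]]' 1; for i in 1; do :; done; python3 -m pendant '[[[-0.9,1,0,0],[-0.9,1,0,0],[-0.9,1,0,0],[-0.9,1,0,0]]]'; python3 -m pendant '[[[-0.9,1,0,0],[-0.9,1,0,0],[-0.9,1,0,0],[-0.9,1,0,0]]]'
```

```text
time_s: 0.5
tcp_pos: [0.3118, -0.4287, 0.2227]
ee_rot: [[-0.897, -0.443, -0.0], [-0.443, 0.897, 0.001], [-0.001, 0.001, -1.0]]
wrist_force: [-0.3, -1.0, 0.1]
gripper_width: 0.723
gripper_force: 0.0
time_s: 0.9
tcp_pos: [0.3489, -0.3002, 0.2227]
ee_rot: [[-0.897, -0.443, 0.0], [-0.443, 0.897, 0.001], [-0.001, 0.0, -1.0]]
wrist_force: [0.3, -0.8, -0.5]
gripper_width: 0.357
gripper_force: 0.0
time_s: 1.3
tcp_pos: [0.3863, -0.1714, 0.2227]
ee_rot: [[-0.896, -0.443, 0.001], [-0.443, 0.896, 0.0], [-0.001, -0.0, -1.0]]
wrist_force: [-1.0, -0.8, -0.3]
gripper_width: 0.032
gripper_force: 0.0
```

```bash
python3 -m pendant '[[[-1,1,0,0],[-1,1,0,0],[-1,1,0,0],[-1,1,0,0]]]'; python3 -m pendant '[[[-1,1,0.6,0],[-1,1,0.6,0],[-1,1,0.6,0],[-1,1,0.6,0],[-1,1,0.6,0]]]'
python3 - <<'E'
import numpy as np
from station import sense
s=sense();p=s["tcp_pos"];R=np.array(s["ee_rot"])
for t in([.484,.124,.06],[.5145,-.012,.06]): print(p,(R.T@(np.array(t)-p)*1000).round(1))
E
```

```text
time_s: 1.7
tcp_pos: [0.4332, -0.0374, 0.2225]
ee_rot: [[-0.897, -0.443, 0.001], [-0.443, 0.897, 0.0], [-0.001, -0.0, -1.0]]
wrist_force: [-0.7, -1.0, -0.0]
gripper_width: 0.003
gripper_force: 0.0
time_s: 2.2
tcp_pos: [0.4774, 0.0936, 0.1614]
ee_rot: [[-0.898, -0.439, -0.003], [-0.439, 0.898, -0.002], [0.003, -0.0, -1.0]]
wrist_force: [0.7, 0.0, -0.1]
gripper_width: 0.002
gripper_force: 0.0
[0.47739738 0.09364218 0.16136749] [-19.6  24.4 101.3]
[0.47739738 0.09364218 0.16136749] [  12.8 -111.2  101.5]
```

```bash
python3 -m pendant '[[[-0.2,0.24,0.5,0],[-0.2,0.24,1,0],[-0.2,0.24,1,0],[-0.2,0.24,1,0],[-0.2,0.24,1,0],[-0.2,0.24,1,0]]]'
python3 - <<'E'
from station import sense, optics
import numpy as np,cv2
s=sense();p=s["tcp_pos"];R=np.array(s["ee_rot"])
print((R.T@(np.array([.484,.124,.06])-p)*1000).round(1))
o=[]
for n,(x,y) in(("top",(224,140)),("scene",(235,160))):
    im=optics.capture(n)[:,:,::-1]; o.append(cv2.resize(im[y:y+100,x:x+120],(400,333),interpolation=cv2.INTER_CUBIC))
cv2.imwrite("pics/over1.png",np.hstack(o))
E
```

```text
time_s: 2.8
tcp_pos: [0.4861, 0.1246, 0.0651]
ee_rot: [[-0.899, -0.439, 0.004], [-0.439, 0.899, 0.002], [-0.005, 0.0, -1.0]]
wrist_force: [-1.0, -0.2, -0.1]
gripper_width: 0.006
gripper_force: 0.0
[2.2 0.4 5. ]
```

View pics/over1.png

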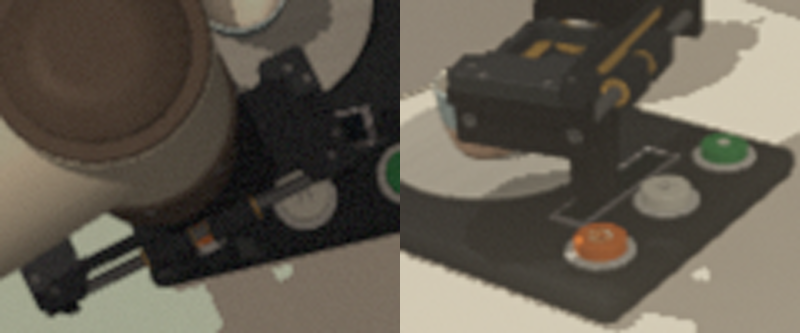

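The fingertip is right above the orange cap, 0.4 to 2 mm off centre, and the body clears the cup. Pressing slowly.

```bash
python3 -m pendant '[[[0.02,0,0.1,0],[0.02,0,0.2,0],[0.02,0,0.26,0],[0.02,0,0.29,0],[0.02,0,0.31,0],[0.02,0,0.33,0],[0.02,0,0.33,0],[0.02,0,0.33,0]]]'
```

```text
time_s: 3.7
tcp_pos: [0.482, 0.1233, 0.0304]
ee_rot: [[-0.898, -0.44, -0.002], [-0.44, 0.898, -0.001], [0.002, -0.001, -1.0]]
wrist_force: [-4.0, -0.6, 12.6]
gripper_width: 0.004
gripper_force: 6.1
```

```bash
python3 -m pendant '[[[0,0,0.02,0],[0,0,0.03,0],[0,0,0.03,0],[0,0,0.03,0]]]'; python3 -m pendant '[[[0,0,-0.04,0],[0,0,-0.1,0],[0,0,-0.2,0],[0,0,-0.4,0],[0,0,-0.4,0],[0,0,-0.4,0]]]'
python3 - <<'E'
from station import sense
import numpy as np
s=sense();p=s["tcp_pos"];R=np.array(s["ee_rot"]); print((R.T@(np.array([.5145,-.012,.065])-p)*1000).round(1))
E
```

```text
time_s: 4.1
tcp_pos: [0.4821, 0.1233, 0.0301]
ee_rot: [[-0.897, -0.441, -0.001], [-0.441, 0.897, -0.002], [0.002, -0.001, -1.0]]
wrist_force: [-11.8, -1.0, 32.3]
gripper_width: 0.009
gripper_force: 16.5
time_s: 4.7
tcp_pos: [0.4829, 0.1238, 0.0665]
ee_rot: [[-0.898, -0.439, 0.0], [-0.439, 0.898, 0.001], [-0.001, 0.0, -1.0]]
wrist_force: [-0.5, -0.2, 0.1]
gripper_width: 0.004
gripper_force: 0.0
[  31.3 -135.9    1.4]
```

It reached the hard stop at z = 0.030 with 32 N and was then released. Next is the green key.

```bash
python3 -m pendant '[[[0.2,-0.9,0,0],[0.2,-0.9,0,0],[0.2,-0.9,0,0],[0.2,-0.9,0,0]]]';python3 -m pendant '[[[0.11,-0.46,0,0],[0.11,-0.46,0,0],[0.11,-0.46,0,0],[0.11,-0.46,0,0]]]'
python3 - <<'E'
from station import sense, optics
import numpy as np,cv2
s=sense();p=s["tcp_pos"];R=np.array(s["ee_rot"])
print((R.T@(np.array([.5145,-.012,.065])-p)*1000).round(1))
o=[]
for n,(x,y) in(("top",(264,120)),("scene",(255,150))):
    im=optics.capture(n)[:,:,::-1]; o.append(cv2.resize(im[y:y+100,x:x+120],(400,333),interpolation=cv2.INTER_CUBIC))
cv2.imwrite("pics/over2.png",np.hstack(o))
E
```

```text
time_s: 5.1
tcp_pos: [0.5039, 0.033, 0.0655]
ee_rot: [[-0.899, -0.437, -0.002], [-0.437, 0.899, -0.001], [0.002, 0.0, -1.0]]
wrist_force: [1.4, 0.4, -0.7]
gripper_width: 0.006
gripper_force: 0.0
time_s: 5.5
tcp_pos: [0.5144, -0.0111, 0.0662]
ee_rot: [[-0.898, -0.44, -0.001], [-0.44, 0.898, -0.0], [0.001, 0.0, -1.0]]
wrist_force: [0.3, 0.3, -0.2]
gripper_width: 0.002
gripper_force: 0.0
[ 0.3 -0.8  1.2]
```

View pics/over2.png

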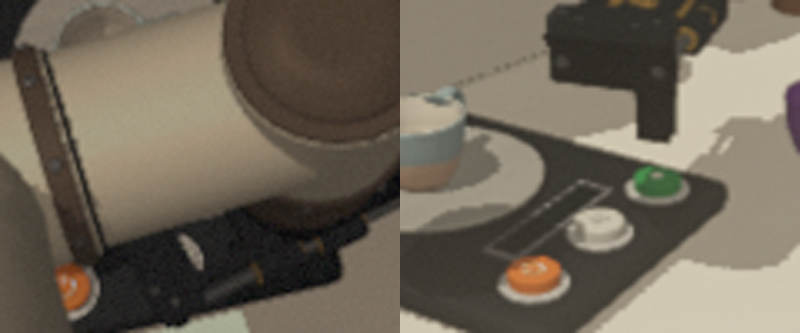

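The tip is centred over the green key, the orange key has come back up and the cup is undisturbed. Pressing green.

```bash
python3 -m pendant '[[[0,0,0.1,0],[0,0,0.2,0],[0,0,0.27,0],[0,0,0.3,0],[0,0,0.33,0],[0,0,0.35,0],[0,0,0.36,0],[0,0,0.36,0]]]'
```

```text
time_s: 6.4
tcp_pos: [0.5142, -0.0122, 0.0306]
ee_rot: [[-0.898, -0.439, -0.001], [-0.439, 0.898, -0.0], [0.001, 0.0, -1.0]]
wrist_force: [-3.2, 1.6, 4.0]
gripper_width: 0.001
gripper_force: 1.9
```

```bash
python3 -m pendant '[[[0,0,0.02,0],[0,0,0.03,0],[0,0,0.03,0],[0,0,0.03,0]]]'; python3 -m pendant '[[[0,0,-0.04,0],[0,0,-0.1,0],[0,0,-0.2,0],[0,0,-0.5,0],[0,0,-1,0],[0,0,-1,0],[0,0,-1,0],[0,0,-1,0]]]'
python3 - <<'E'
from station import optics
import numpy as np,cv2
o=[]
for n,(x,y) in(("top",(234,100)),("scene",(205,150))):
    im=optics.capture(n)[:,:,::-1]; o.append(cv2.resize(im[y:y+120,x:x+160],(400,300),interpolation=cv2.INTER_CUBIC))
cv2.imwrite("pics/end.png",np.hstack(o))
E
```

```text
time_s: 6.8
tcp_pos: [0.5145, -0.0123, 0.0301]
ee_rot: [[-0.898, -0.44, 0.0], [-0.44, 0.898, -0.001], [0.0, -0.001, -1.0]]
wrist_force: [-7.8, 1.6, 19.2]
gripper_width: 0.001
gripper_force: 10.0
time_s: 7.6
tcp_pos: [0.5141, -0.0122, 0.1269]
ee_rot: [[-0.899, -0.439, -0.001], [-0.439, 0.899, 0.0], [0.001, 0.001, -1.0]]
wrist_force: [-0.3, -0.4, -0.7]
gripper_width: 0.004
gripper_force: 0.0
```

View pics/end.png

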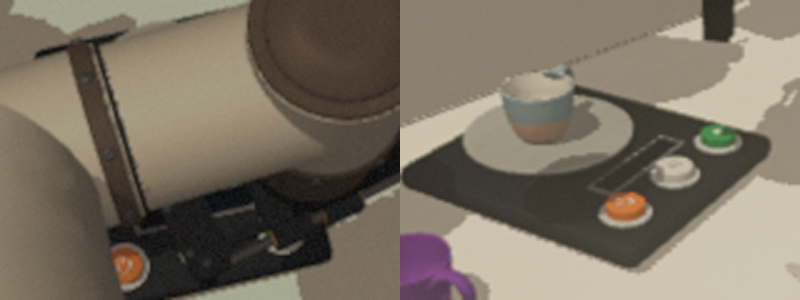

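All three keys are up, the cup is where it was and the arm is clear.

```bash
python3 -c "
from station import r
print(r.finish_job())"
```

```text
the job is handed in; nothing more can be done
None
```

I pressed the orange power key and then the green zero key down to their hard stops (TCP at 30 mm) and let each come back up; the white key and the cup were left alone, and I handed the job in after about 7.7 s.

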